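Fit the keyed shaft into the sprung pulley

ROBOT

A 6-joint arm with a two-finger parallel gripper is mounted at the origin on the work surface. World frame = base frame: x ahead of the robot, y to its left, z up, the work surface at z = 0. Lengths are in m, angles in rad, forces in N, time in s.
With the tool pointing down it reaches from about 0.325 to 0.775 m from the base axis. Payload 9.3 kg.
Tool frame: the origin (TCP) lies on the centre line of the jaws, within the pads' length; the fingertips stand manip.tcp_to_tips ahead of it and the grasp point (between the pads) lies 2 mm behind it (manip.tcp_to_tips is the distance from the TCP to the fingertips, in m); z points along the fingers, y is the line along which they close (so a half turn about z gives the same grasp; the last joint's range is limited). The gripper opens to 85 mm and grips with 20 to 120 N. Pads are 22 mm wide; open, the fingers measure 114 mm over their backs; the gripper's body (76 mm by 85 mm) begins 54 mm behind the grasp point. The pads swing forward as they close: fully open they stand 13 mm farther back than shut.
Start: joints at [-1.481, 0.259, 0.021, 1.334, 0, 1.418], TCP at [0.132, -0.534, 0.248] pointing down, gripper open.
Joint ranges: [-3.04, 3.04], [-0.91, 1.82], [-1.04, 1.36], [-1.92, 1.95], [-1.52, 1.45], [-3.14, 3.14]. Speed limits (rad/s): [2.22, 2.22, 2.79, 3.14, 3.14, 3.14].

INTERFACE

Orientations are given as a unit quaternion [x, y, z, w].
In Python, from station import manip gives the robot as it stands.
- The arm moves only by the shell command python3 -m crank 'ROWS' [OPENING] [FORCE]. ROWS is JSON, a list of rows, each an object with "delta_pos": the shift along the tool's x, y, z in units of 30 mm (1.0 is 30 mm), a list of three; "spin": the turn about the tool's z in units of 0.08 rad (1.0 is 0.08 rad). In form: [{"delta_pos": [tx, ty, tz], "spin": spin}, ...]. A call has 1 to 20 rows; each row shifts and turns the commanded pose from where the row before left it, along the tool's axes as they then stand; what a row does not reach is not made up. A row lasts 1/10 s, in which the tool goes at most 50 mm and 8.59 degrees, less where a joint would pass 70% of its speed; a pose out of reach is approached as far as the arm can. A call with a number of a shift or a turn outside -1 to 1 is refused whole. A call with a gripper value outside its range is refused whole. OPENING is the closure, from 0 (fully open) to 1 (shut), set as the call begins (- or left out, the last holds). The fingers move at their own pace and stop on an object; FORCE is the grip in N (left out, the last holds). Time passes only in rows, so rows that do not move let the fingers close. It gives the time, the measured TCP pose, the force, the opening and the grip force at its end, in the units of the state.
- manip.state(): the state, without advancing time (a new reading comes with each control period).
- manip.camera(name): name is "scene" or "top" or "wrist"; returns the picture (400x640x3 uint8, blue, green, red); there is no depth.
- manip.camera_params(name): a dict with "intrinsics" (3x3 intrinsics, pixels), "k1" (the pictures are not rectified: a ray, as slopes to the right and down, at radius r is drawn at 1 + k1 r^2 times it, then the intrinsics apply), "eye" and "attitude" of the camera in the world. Camera axes: x right, y down, z forward; pixel columns grow to the right and rows downward; lengths in m; the calibration is good to about 2 mm. A picture is of the moment at which its call begins: read the wrist's pose just before it. camera_params takes no time and is no camera call; for the wrist camera it gives the pose at the moment of the call.
- manip.job_done(): hands the job in; it is judged then, once.
The state is a dict: "t": time; "q": joint angles; "dq": joint speeds; "effort": joint torques, N m; "position": TCP position; "orientation": TCP orientation; "wrist_force": force on the tool from outside, world axes, zero at the start; "wrist_torque": the same for the moment, N m; "opening": finger opening in m; "grasp_force": force on a finger pad.
Only numpy, scipy, OpenCV 4.12 (cv2) and the standard library are available. Lean on these libraries where they do the work, as an engineer would, in place of code of your own. Each camera call takes 0.05 s, during which the arm holds its last target. There are 200 camera calls.

TASK

Take the grey dust cover off the pulley, hang it by its loop handle on the hook of the stand and let it go there. Then take the stub shaft that has a key out of the wooden block, push its nose into the pulley's bore, turn it until the key slips home and the collar sits on the hub, and keep pushing until the sprung pulley is pressed right down to its stop. Finish still gripping the shaft and holding the pulley down, with the cover hanging on the hook and everything else on the bench left where it was.

Things in the scene. Friction and masses are not known exactly. Their poses are not given: they have to be found in the camera images.
- cover: Dust cover of grey plastic, 0.12 kg: an upside-down cup 72 mm across, 33 mm tall (wall 3 mm, open below), with an upright loop handle on top. It stands over the hub on the pulley's upper rim face. Origin: centre of its lower edge; z up; y along the handle's bar. The loop's opening is 62 mm wide (along y), 50 mm high, from 33 to 83 mm above the origin, and is seen through along x.
- cover_handle (a point): Middle of the handle's bar, 90 mm above the cover's origin. The bar is 10 mm thick (x), 14 mm tall (z), 78 mm long (y). Axes as the cover's.
- hook_stand: Dark steel hook stand, fixed. Origin: centre of its 100 mm foot disc at table height. An upright post 16 mm across ends 206 mm up. From the post, 200 mm up, a level round prong 8 mm thick points along the stand's -x, level for 100 mm, then its end turns up: the tip lies 112 mm out, its top 18 mm above the prong's axis.
- hook_prong (a point): Point on the prong's axis, 60 mm out from the post and 200 mm up: where the handle should hang. Axes as the stand's (the prong points along -x).
- keyed_shaft: Bright steel stub shaft, about 0.35 kg, 93 mm long, standing nose down in a hole of the block. Origin: centre of its lower end; z up. From below: round nose 24 mm across (lowest 4 mm tapered to 18 mm) up to 40 mm; collar 40 mm across from 40 to 48 mm; round grip 28 mm across from 48 to 93 mm. Key: see shaft_collar.
- shaft_collar (a point): Centre of the collar's underside, 40 mm above the shaft's lower end. Axes as the shaft's. On the side facing +x a dark key, 8 mm wide, stands out to 18 mm from the axis, from 18 mm above the lower end up to the collar (lowest 3 mm narrowed to 5.6 mm). Above the key a lug 8 mm wide on the collar reaches 29 mm from the axis: it shows the key's side from above.
- block: Wooden block 160 x 64 x 50 mm, fixed. Origin: centre of underside, x along its length. Two holes 26 mm across, 17 mm deep, 45 mm either side of the middle along x; the keyed shaft is in one of them.
- hub_face (a point): Centre of the hub's upper face (mouth of the bore), 99 mm above the table when the pulley is up. The aluminium V-belt pulley is 100 mm across, its upper rim face 25 mm below the hub face; the hub is 54 mm across. z up; x points through the keyway. Bore 26 mm across and 49 mm deep, open below, with a keyway 10.4 mm wide in the +x side reaching 21 mm from the axis. The pulley does not turn.
- pulley (a joint): How far the pulley is pressed down on its spring: 0 up, 0.008 m at its stop. It carries the shaft's weight without moving; about 3 N more starts it down and 11 N brings it to the stop.
- plain_shaft: Another bright steel stub shaft of the same sizes but WITHOUT key and lug, standing in the block's other hole; leave it. Origin: centre of its lower end, z up.
- jar: Glass jar with steel lid, 60 mm across, 75 mm tall; bystander. Origin: centre of underside.
- spray_can: Spray can 62 mm across, 170 mm tall; bystander. Origin: centre of underside.
- wrench: Steel wrench lying flat, along its x; bystander.
- screwdriver: Screwdriver lying flat, along its x; bystander.
- bearing: Plain steel ring 48 mm across, 14 mm tall, lying flat; bystander.
- tin: Small open grey tin 100 x 70 x 35 mm; bystander.
- oil: White bottle 56 mm across, 120 mm tall; bystander.

How it is judged:
On the way:
1. the cover hangs by its handle on the hook, released (contact force between cover and hook_stand above 0.4 N and contact force between cover and the fingers below 0.05 N and z of cover_handle in the frame of hook_stand above 0.19 m and distance between cover_handle and hook_prong below 0.06 m and linear speed of cover below 0.15 m/s), for 0.3 s.
At the end, for the whole second after the job is handed in: Cover hanging quietly (under 0.15 m/s) on the hook, off the fingers, bar within 60 mm of the prong point. Keyed shaft home: collar within 3 mm of the hub face, centred within 4 mm, upright within 0.08 rad, still held by the fingers, pulley pressed down over 5 of its 8 mm (all of step 1 and z of shaft_collar in the frame of hub_face below 0.003 m and horizontal distance between shaft_collar and hub_face below 0.004 m and angle between keyed_shaft's own z axis and vertical below 0.08 rad and value of joint pulley above 0.005 m and contact force between the fingers and keyed_shaft above 2 N); the arm keeps its last pose, push and grip.
It fails at once if a bystander was moved by more than 50 mm (distance of any of plain_shaft, jar, spray_can, wrench, screwdriver, bearing, tin, oil from where it was at the start of the episode above 0.05 m).
It also fails if it takes over 64 s, if anything falls off the work surface, if the arm or the gripper's body presses on something with over 40 N, if the wrist force passes 120 N, or if a joint passes its speed limit or range.

## Working session

There is one attempt and no reset: what is moved stays moved. The work goes in short steps, Python scripts to look and compute and a shell command to move; the robot and the scene stay as the last step left them, time stands still between calls to the robot, and variables do not carry over. Pictures are saved under pics/ and viewed, at most 10 in all, crops included, and the job is handed in when it is done.

```bash
mkdir -p pics; ls; cat > h.py <<'E'
import numpy as np, cv2
from scipy.spatial.transform import Rotation as R
from station import manip
def cp(n):
    p=manip.camera_params(n);A=np.array(p["attitude"],float)
    A=A if A.shape==(3,3) else R.from_quat(A).as_matrix()
    return np.array(p["intrinsics"]),p["k1"],np.array(p["eye"]),A
def ray(P,u,v):
    K,k,e,A=P;d=np.array([(u-K[0,2])/K[0,0],(v-K[1,2])/K[1,1]]);x=d.copy()
    for _ in range(20): x=d/(1+k*(x@x))
    r=A@np.array([x[0],x[1],1]);return e,r/np.linalg.norm(r)
def onz(P,u,v,z):
    e,r=ray(P,u,v);return e+r*(z-e[2])/r[2]
def proj(P,X):
    K,k,e,A=P;c=A.T@(np.array(X)-e);x=c[:2]/c[2];x=x*(1+k*(x@x));return K[:2,:2]@x+K[:2,2]
def tri(*rs):
    M=np.zeros((3,3));b=np.zeros(3)
    for e,r in rs:
        Q=np.eye(3)-np.outer(r,r);M+=Q;b+=Q@e
    X=np.linalg.solve(M,b);return X,[np.linalg.norm((np.eye(3)-np.outer(r,r))@(X-e)) for e,r in rs]
E
python3 - <<'E'
from h import *
for n in("scene","top"):
    cv2.imwrite(f"pics/{n}0.png",manip.camera(n));print(n,manip.camera_params(n))
print(manip.state(),manip.tcp_to_tips)
cv2.imwrite("pics/w0.png",manip.camera("wrist"));print(manip.camera_params("wrist"))
E
```

```text
pics
scene {'intrinsics': array([[454.64902517,   0.        , 322.65159704],
       [  0.        , 454.64902517, 196.69339755],
       [  0.        ,   0.        ,   1.        ]]), 'k1': -0.015544027414239233, 'eye': array([ 1.03983248, -0.37510427,  1.08552919]), 'attitude': array([ 0.88616103,  0.36488274, -0.116585  , -0.26074348])}
top {'intrinsics': array([[434.64093559,   0.        , 313.11203673],
       [  0.        , 434.64093559, 201.71928254],
       [  0.        ,   0.        ,   1.        ]]), 'k1': -0.07257506969655048, 'eye': array([0.40184473, 0.06657019, 1.30458459]), 'attitude': array([ 0.71276257, -0.69798354,  0.05040295, -0.0474135 ])}
{'t': 0.1, 'q': array([-1.48057693e+00,  2.59120390e-01,  2.08518291e-02,  1.33372278e+00,
       -1.20419787e-05,  1.41817337e+00]), 'dq': array([ 0.00054941, -0.00064869,  0.00168146, -0.00068401, -0.00016576,
        0.00132984]), 'effort': array([ 4.48525112e-03, -5.56695986e+01,  3.45069373e+01,  1.16604479e-02,
       -1.77713414e-04,  4.44951255e-06]), 'position': array([ 0.13221281, -0.53362947,  0.24774063]), 'orientation': array([ 9.92637323e-01,  1.21123026e-01,  1.26221772e-05, -5.97403348e-04]), 'wrist_force': array([ 0.03388336, -0.60734919,  0.58935507]), 'wrist_torque': array([-0.05463288, -0.01762777, -0.01660504]), 'grasp_force': 0.0, 'opening': 0.08521844777290097} 0.017
{'intrinsics': array([[298.9204147 ,   0.        , 317.04178526],
       [  0.        , 298.9204147 , 200.94335236],
       [  0.        ,   0.        ,   1.        ]]), 'k1': -0.025650875792360854, 'eye': array([ 0.21401644, -0.51307501,  0.37264955]), 'attitude': array([ 0.77633978, -0.60784951, -0.10317355,  0.13103716])}
```

View pics/top0.png

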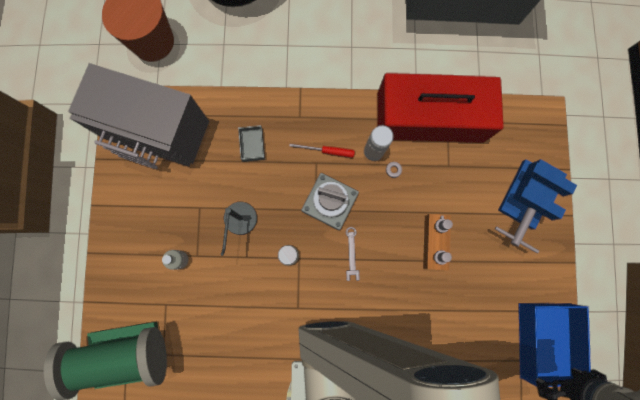

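View pics/scene0.png

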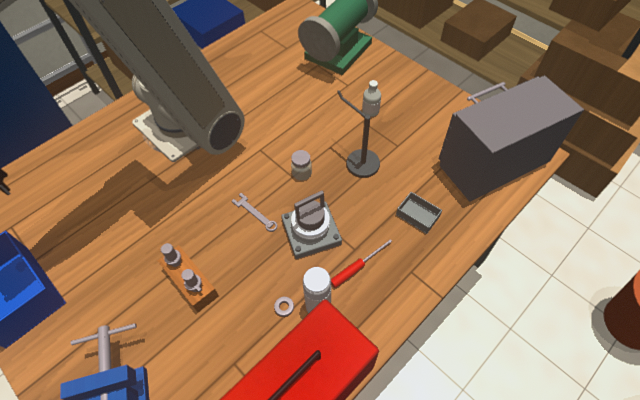

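Top view: cover at about (331,198), hook foot at (240,218) with its prong running to (223,254), block at (437,242) with shafts at (445,226) and (445,258). I'll enlarge these areas.

```bash
python3 - <<'E'
from h import *
t=cv2.imread("pics/top0.png");s=cv2.imread("pics/scene0.png")
def c(i,x,y,w,h,W,H): return cv2.resize(i[y:y+h,x:x+w],(W,H),interpolation=cv2.INTER_CUBIC)
a=np.zeros((600,800,3),np.uint8)
a[:300,:500]=c(t,210,170,100,60*1,500,300) ; a[:300,500:]=c(t,420,210,50,50,300,300)
a[:300,:500]=c(t,210,190,100,60+10,500,300)[:300]
a[300:,:300]=c(t,300,170,60,60,300,300)
a[300:,300:550]=c(s,150,235,75,90,250,300);a[300:,550:]=c(s,330,80,75,90,250,300)
cv2.imwrite("pics/c1.png",a)
E
```

```text
(no output)
```

View pics/c1.png

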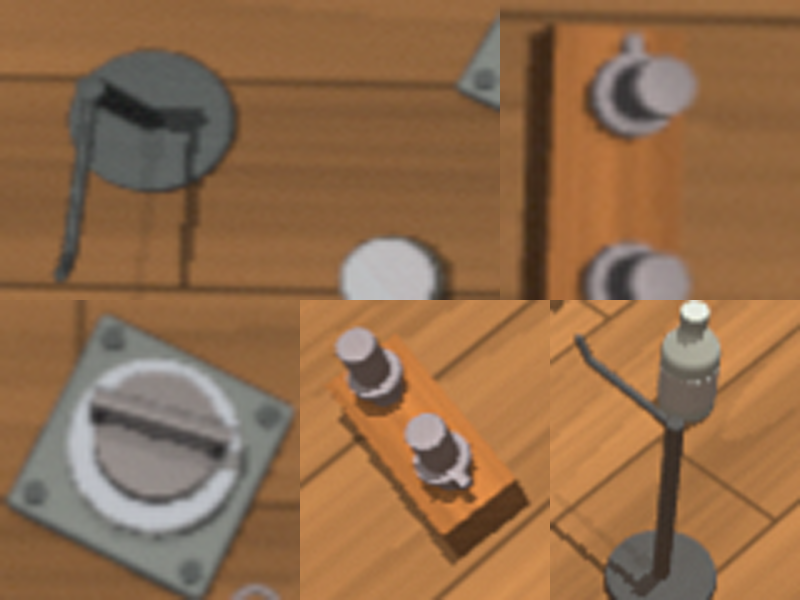

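```bash
python3 - <<'E'
from h import *
np.set_printoptions(precision=4,suppress=True)
T=cp("top");S=cp("scene")
p=lambda n,*a:print(n,*a)
t=lambda x,y,z:onz(T,x,y,z)
p("post",t(229.4,210.3,.206),onz(S,366.9,117.5,.206),"tip",t(222.8,254.2,.214),onz(S,339,92.6,.214))
p("foot",t(240.5,218,.004), onz(S,362.5,163.5,.004))
p("bar mid",t(333.6,193,.171),"ends",t(319,189,.171),t(348,199,.171))
p("rim",t(330.6,199,.074))
p("key top",t(447.8,224.3,.126),"lug",t(420+134/6,210+45/6,.081),"collar c",t(420+134/6+.5,210+95/6,.081))
p("plain top",t(446.7,256.3,.126), onz(S,150+57*.3,235+345*.3-90,.126))
p("key top S",onz(S,150+127*.3,235+130*.3,.126))
b=t(333.6,193,.171);p("bar in scene",proj(S,b))
p("jar",t(287.5,255,.075),"can",t(381,136,.17),"oil",t(173,258,.12))
E
```

```text
post [0.5283 0.2764 0.206 ] [0.5306 0.2761 0.206 ] tip [0.4166 0.2864 0.214 ] [0.4208 0.2852 0.214 ]
foot [0.529  0.2804 0.004 ] [0.5281 0.2789 0.004 ]
bar mid [0.5842 0.0098 0.171 ] ends [0.5941 0.0485 0.171 ] [ 0.569  -0.0285  0.171 ]
rim [0.5823 0.0132 0.074 ]
key top [ 0.5115 -0.3074  0.126 ] lug [ 0.5348 -0.3062  0.081 ] collar c [ 0.511  -0.3072  0.081 ]
plain top [ 0.4241 -0.3027  0.126 ] [ 0.4255 -0.304   0.126 ]
key top S [ 0.5145 -0.3072  0.126 ]
bar in scene [308.2132 198.1326]
jar [0.4205 0.132  0.075 ] can [ 0.7433 -0.1165  0.17  ] oil [0.4042 0.4414 0.12  ]
```

Measured, with both views agreeing to about 3 mm:
- **Cover:** bar at (0.584, 0.010), 72° from x.
- **Hook:** post at (0.529, 0.278), with the prong pointing at about 175.6°.
- **Keyed shaft:** at (0.512, -0.307), with the lug roughly along +x.

Next I move above the cover.

```bash
python3 -m crank '[{"delta_pos":[0.95,-0.7,-0.09],"spin":0},{"delta_pos":[0.95,-0.7,-0.09],"spin":0},{"delta_pos":[0.95,-0.7,-0.09],"spin":0},{"delta_pos":[0.95,-0.7,-0.09],"spin":0},{"delta_pos":[0.95,-0.7,-0.09],"spin":0},{"delta_pos":[0.95,-0.7,-0.09],"spin":0},{"delta_pos":[0.95,-0.7,-0.09],"spin":0},{"delta_pos":[0.95,-0.7,-0.09],"spin":0},{"delta_pos":[0.95,-0.7,-0.09],"spin":0},{"delta_pos":[0.95,-0.7,-0.09],"spin":0},{"delta_pos":[0.95,-0.7,-0.09],"spin":0},{"delta_pos":[0.95,-0.7,-0.09],"spin":0},{"delta_pos":[0.95,-0.7,-0.09],"spin":0},{"delta_pos":[0.95,-0.7,-0.09],"spin":0},{"delta_pos":[0.95,-0.7,-0.09],"spin":0},{"delta_pos":[0.95,-0.7,-0.09],"spin":0},{"delta_pos":[0.95,-0.7,-0.09],"spin":0},{"delta_pos":[0.95,-0.7,-0.09],"spin":0},{"delta_pos":[0.95,-0.7,-0.09],"spin":0},{"delta_pos":[0.95,-0.7,-0.09],"spin":0}]' 0
python3 -m crank '[{"delta_pos":[0,0,0],"spin":-0.98},{"delta_pos":[0,0,0],"spin":-0.98},{"delta_pos":[0,0,0],"spin":-0.98},{"delta_pos":[0,0,0],"spin":-0.98},{"delta_pos":[0,0,0],"spin":-0.98},{"delta_pos":[0,0,0],"spin":-0.98},{"delta_pos":[0,0,0],"spin":-0.98},{"delta_pos":[0,0,0],"spin":-0.98},{"delta_pos":[0,0,0],"spin":-0.98},{"delta_pos":[0,0,0],"spin":-0.98},{"delta_pos":[0,0,0],"spin":-0.98},{"delta_pos":[0,0,0],"spin":-0.98},{"delta_pos":[0,0,0],"spin":-0.98},{"delta_pos":[0,0,0],"spin":0},{"delta_pos":[0,0,0],"spin":0}]'
python3 - <<'E'
from h import *
P=cp("wrist");cv2.imwrite("pics/w1.png",manip.camera("wrist"));print(P)
import pickle;pickle.dump(P,open("w1.pkl","wb"))
s=manip.state();print(s["position"],R.from_quat(s["orientation"]).as_matrix()[:,0])
E
```

```text
t: 2.15
position: [0.5853, 0.0122, 0.3021]
orientation: [0.993, 0.121, -0.0, -0.0]
wrist_force: [0.3, -0.9, -0.8]
opening: 0.0853
grasp_force: 0.0
t: 3.65
position: [0.5845, 0.0109, 0.3021]
orientation: [0.808, 0.589, -0.0, -0.0]
wrist_force: [-0.5, 0.2, -0.4]
opening: 0.0857
grasp_force: 0.0
(array([[298.9204147 ,   0.        , 317.04178526],
       [  0.        , 298.9204147 , 200.94335236],
       [  0.        ,   0.        ,   1.        ]]), -0.025650875792360854, array([0.60994761, 0.09196217, 0.42690568]), array([[ 9.51795528e-01, -2.89425726e-01, -1.01577659e-01],
       [-3.06732320e-01, -8.98892574e-01, -3.12901620e-01],
       [-7.45625075e-04,  3.28975514e-01, -9.44338157e-01]]))
[0.58450188 0.01084201 0.30211231] [ 3.05934937e-01  9.52052420e-01 -6.55585248e-05]
```

View pics/w1.png

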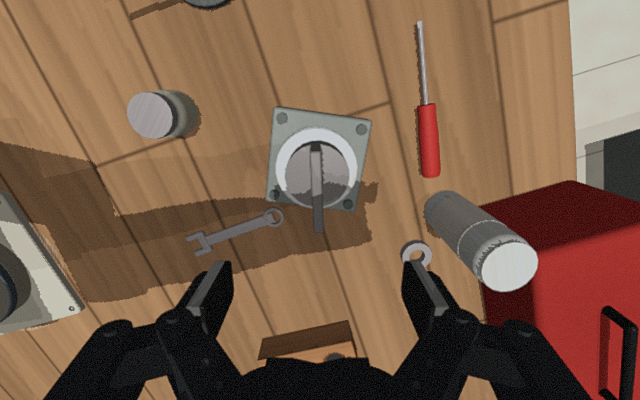

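Wrist view: the bar's top runs from about (316,143) to (319,230).

```bash
python3 - <<'E'
from h import *
import pickle
P=pickle.load(open("w1.pkl","rb"))
im=cv2.imread("pics/w1.png");hsv=cv2.cvtColor(im,cv2.COLOR_BGR2HSV)
for v in (150,170,190,210,222,228,232,236): print(v,im[v,304:332].mean(1).astype(int))
for u,v in((316,143),(319,231)): print(onz(P,u,v,.171))
cv2.imwrite("pics/c2.png",cv2.resize(im[125:240,270:370],(696,600)[:2] if 0 else (520,598),interpolation=cv2.INTER_CUBIC))
E
```

```text
150 [151 153 142 146 144 119  77  60  45  46  47  50  49  56  43  49  66  84
 130 157 154 152 151 153 154 154 152 153]
170 [138 129 134 138 136 123 105 111 130 133 139 145 143 146 145 138 121  86
  86 124 149 146 149 145 143 143 144 147]
190 [134 131 127 106  87  77  69  83 109 122 134 130 128 129 129 127 126  99
  79  75  78  76  72  76  79  76  73  74]
210 [65 65 60 67 63 62 65 68 64 62 65 74 74 74 73 71 74 67 62 66 79 73 70 70
 70 74 78 80]
222 [64 64 68 63 66 62 66 67 58 58 65 80 75 72 68 72 68 68 66 62 72 79 73 78
 75 80 73 71]
228 [67 68 66 63 69 65 64 66 65 58 68 70 69 69 72 70 74 71 66 55 59 74 77 72
 69 72 75 74]
232 [68 68 69 67 64 67 70 67 63 65 59 69 62 64 64 65 65 69 61 50 46 67 75 83
 75 80 68 71]
236 [73 65 64 72 69 61 67 67 64 67 64 65 72 68 68 62 69 70 66 56 42 47 60 70
 74 79 71 78]
[0.59757557 0.0570805  0.171     ]
[ 0.57499851 -0.02186266  0.171     ]
```

View pics/c2.png

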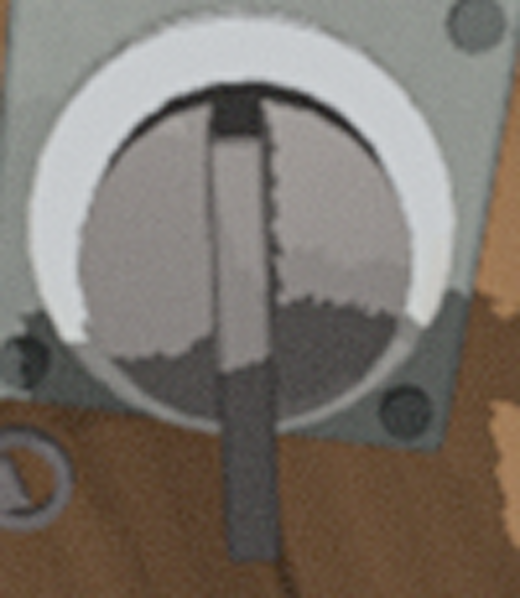

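```bash
python3 - <<'E'
from h import *
import pickle
P=pickle.load(open("w1.pkl","rb"))
a=onz(P,270+239/5.2,125+135/5.2,.171);b=onz(P,270+253/5.2,125+560/5.2,.171)
c=(a+b)/2;d=a-b;print(a,b,c,np.hypot(*d[:2]),np.degrees(np.arctan2(d[1],d[0])))
th=np.arctan2(.952052,.305935);D=c-np.array([.58450,.01084,.17]);print("tool",(D[0]*np.cos(th)+D[1]*np.sin(th))/.03,(D[0]*np.sin(th)-D[1]*np.cos(th))/.03,np.degrees(th))
E
```

```text
[0.59545677 0.05063795 0.171     ] [ 0.57415517 -0.02342934  0.171     ] [0.58480597 0.01360431 0.171     ] 0.07706958847005899 73.95487761433328
tool 0.09084569517284456 -0.0184800028798817 72.1855683741873
```

Bar length comes out at 77 mm against the given 78 mm, so the fit is good. I'll descend and grip the bar with the fingertips just above its underside, leaving the prong room beneath.

```bash
python3 -m crank '[{"delta_pos":[0.1,-0.02,0.8],"spin":-0.38},{"delta_pos":[0,0,0.9],"spin":0},{"delta_pos":[0,0,0.9],"spin":0},{"delta_pos":[0,0,0.9],"spin":0},{"delta_pos":[0,0,0.7],"spin":0},{"delta_pos":[0,0,0],"spin":0},{"delta_pos":[0,0,0],"spin":0}]' 0
python3 -m crank '[{"delta_pos":[0,0,0],"spin":0},{"delta_pos":[0,0,0],"spin":0},{"delta_pos":[0,0,0],"spin":0},{"delta_pos":[0,0,0],"spin":0},{"delta_pos":[0,0,0],"spin":0},{"delta_pos":[0,0,0],"spin":0},{"delta_pos":[0,0,0],"spin":0},{"delta_pos":[0,0,0],"spin":0},{"delta_pos":[0,0,0],"spin":0},{"delta_pos":[0,0,0],"spin":0}]' 1 60
```

```text
t: 4.4
position: [0.585, 0.0139, 0.1768]
orientation: [0.799, 0.602, -0.0, -0.0]
wrist_force: [-0.1, -0.1, 0.4]
opening: 0.0853
grasp_force: 0.0
t: 5.4
position: [0.585, 0.0139, 0.1765]
orientation: [0.798, 0.602, 0.0, 0.0]
wrist_force: [-2.2, 0.9, 5.7]
opening: 0.008
grasp_force: 61.2
```

```bash
python3 -m crank '[{"delta_pos":[0,0,-0.4],"spin":0},{"delta_pos":[0,0,-0.6],"spin":0},{"delta_pos":[0,0,-0.8],"spin":-0.5},{"delta_pos":[0,0,-0.8],"spin":-0.5},{"delta_pos":[0,0,-0.6],"spin":-0.5},{"delta_pos":[0,0,-0.3],"spin":-0.5},{"delta_pos":[0,0,0],"spin":-0.5},{"delta_pos":[0,0,0],"spin":0},{"delta_pos":[0,0,0],"spin":0}]'
python3 - <<'E'
from h import *
np.set_printoptions(precision=4,suppress=True)
s=manip.state();M=R.from_quat(s["orientation"]).as_matrix();print(s["position"],M)
u=M.T@(np.array([.375,.288,.2815])-s["position"])/.03;print(u)
cv2.imwrite("pics/top1.png",manip.camera("top"));P=cp("wrist");w=manip.camera("wrist");cv2.imwrite("pics/w2.png",w)
a=np.zeros((600,800,3),np.uint8);t=cv2.imread("pics/top1.png");sc=manip.camera("scene");cv2.imwrite("pics/s2.png",sc)
a[:400,:640]=w;a[400:,:300]=cv2.resize(sc[120:220,250:400],(300,200));a[400:,300:700]=cv2.resize(t[150:250,230:430],(400,200))
cv2.imwrite("pics/c3.png",a)
import pickle;pickle.dump(P,open("w2.pkl","wb"))
E
```

```text
t: 6.3
position: [0.5848, 0.0139, 0.2812]
orientation: [0.735, 0.678, -0.0, -0.0]
wrist_force: [0.3, -0.3, -0.7]
opening: 0.0079
grasp_force: 60.4
[0.5848 0.0139 0.2812] [[ 0.0795  0.9968 -0.0006]
 [ 0.9968 -0.0795  0.0001]
 [ 0.0001 -0.0006 -1.    ]]
[ 8.5515 -7.6958 -0.0059]
```

View pics/c3.png

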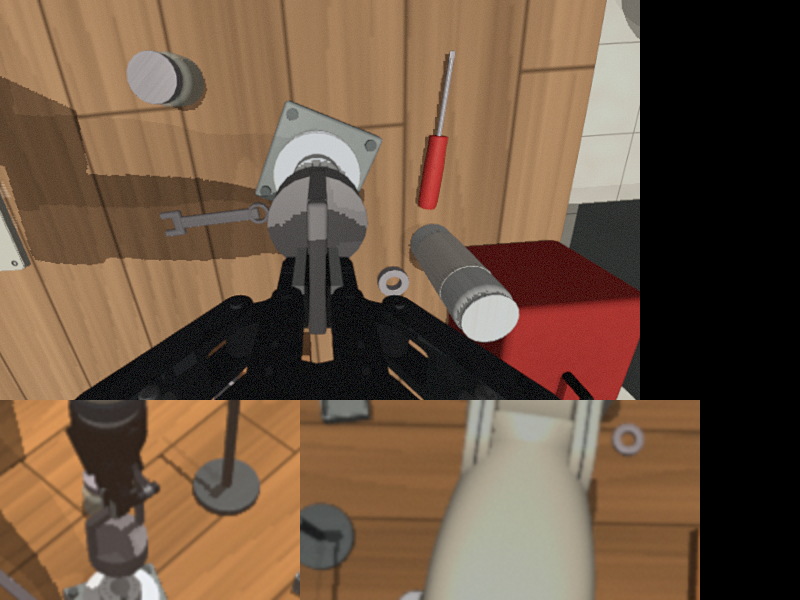

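The cover is held and centred in the grip. Next I carry it to a point ahead of the prong tip and lower it to threading height.

```bash
python3 -m crank '[{"delta_pos":[0.45,-0.4,0],"spin":0},{"delta_pos":[0.8,-0.72,0],"spin":0},{"delta_pos":[0.8,-0.72,0],"spin":0},{"delta_pos":[0.8,-0.72,0],"spin":0},{"delta_pos":[0.8,-0.72,0],"spin":0},{"delta_pos":[0.8,-0.72,0],"spin":0},{"delta_pos":[0.8,-0.72,0],"spin":0},{"delta_pos":[0.8,-0.72,0],"spin":0},{"delta_pos":[0.8,-0.72,0],"spin":0},{"delta_pos":[0.8,-0.72,0],"spin":0},{"delta_pos":[0.6,-0.54,0.3],"spin":0},{"delta_pos":[0.3,-0.28,0.4],"spin":0},{"delta_pos":[0,0,0.3],"spin":0},{"delta_pos":[0,0,0],"spin":0},{"delta_pos":[0,0,0],"spin":0}]'
python3 - <<'E'
from h import *
import pickle
P=cp("wrist");w=manip.camera("wrist");cv2.imwrite("pics/w3.png",w);pickle.dump(P,open("w3.pkl","wb"))
sc=manip.camera("scene");cv2.imwrite("pics/s3.png",sc)
a=np.zeros((600,800,3),np.uint8)
a[:400,:640]=w;a[300:,400:]=cv2.resize(sc[60:160,280:413],(400,300))
cv2.imwrite("pics/c4.png",a)
E
```

```text
t: 7.95
position: [0.3751, 0.2871, 0.2511]
orientation: [0.735, 0.679, -0.0, 0.0]
wrist_force: [0.0, -0.4, -1.3]
opening: 0.0083
grasp_force: 60.4
```

View pics/c4.png

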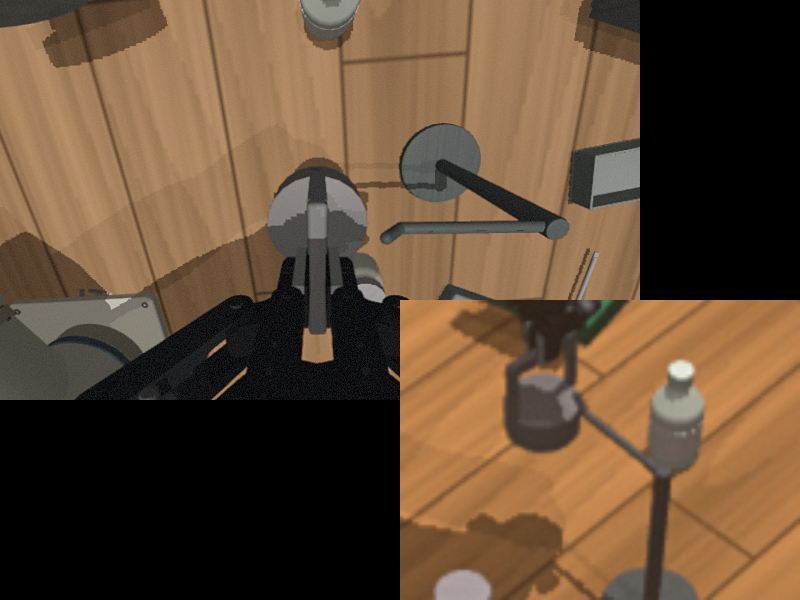

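The wrist view shows the prong running from the post top (557,228) to the tip (387,237), lying along the threading direction.

```bash
python3 - <<'E'
from h import *
import pickle
np.set_printoptions(precision=4,suppress=True)
P=pickle.load(open("w3.pkl","rb"));s=manip.state();p=s["position"];M=R.from_quat(s["orientation"]).as_matrix()
post=onz(P,557,228,.206);tip=onz(P,387,237,.214);bend=onz(P,420,229,.202);m=onz(P,490,229,.202);print(post,tip,bend,m,p)
for x in(post,tip,bend,m): print(M.T@(x-p))
b=[onz(P,317,204,p[2]-.0055+.00),onz(P,317.5,334,p[2]-.0055)];print([M.T@(x-p) for x in b])
E
```

```text
[0.5263 0.2829 0.206 ] [0.4167 0.2896 0.214 ] [0.4404 0.2875 0.202 ] [0.4856 0.2837 0.202 ] [0.3754 0.2871 0.2515]
[0.0078 0.1507 0.0456]
[0.0058 0.0409 0.0375]
[0.0055 0.0647 0.0496]
[0.0054 0.1101 0.0496]
[array([ 0.0383, -0.001 ,  0.0055]), array([-0.0374, -0.0008,  0.0055])]
```

```bash
python3 -m crank '[{"delta_pos":[0.15,0,0],"spin":0},{"delta_pos":[0,0.4,0],"spin":0},{"delta_pos":[0,0.5,0],"spin":0},{"delta_pos":[0,0.5,0],"spin":0},{"delta_pos":[0,0.5,0],"spin":0},{"delta_pos":[0,0.5,0],"spin":0},{"delta_pos":[0,0.4,0],"spin":0},{"delta_pos":[0,0.1,0],"spin":0},{"delta_pos":[0,0,0],"spin":0},{"delta_pos":[0,0,0],"spin":0}]'
python3 -m crank '[{"delta_pos":[0,0,0.3],"spin":0},{"delta_pos":[0,0,0.3],"spin":0},{"delta_pos":[0,0,0.2],"spin":0},{"delta_pos":[0,0,0],"spin":0},{"delta_pos":[0,0,0],"spin":0}]'
python3 - <<'E'
from h import *
w=manip.camera("wrist");sc=manip.camera("scene")
a=np.zeros((600,800,3),np.uint8)
a[:400,:640]=w;a[300:,400:]=cv2.resize(sc[60:160,300:433],(400,300))
cv2.imwrite("pics/c5.png",a)
E
```

```text
t: 9.05
position: [0.4614, 0.2854, 0.2513]
orientation: [0.734, 0.679, -0.0, -0.0]
wrist_force: [-0.1, 0.3, -1.1]
opening: 0.0084
grasp_force: 60.4
t: 9.55
position: [0.4616, 0.2854, 0.2272]
orientation: [0.734, 0.679, -0.0, -0.0]
wrist_force: [0.2, 0.2, -1.4]
opening: 0.0082
grasp_force: 60.4
```

View pics/c5.png

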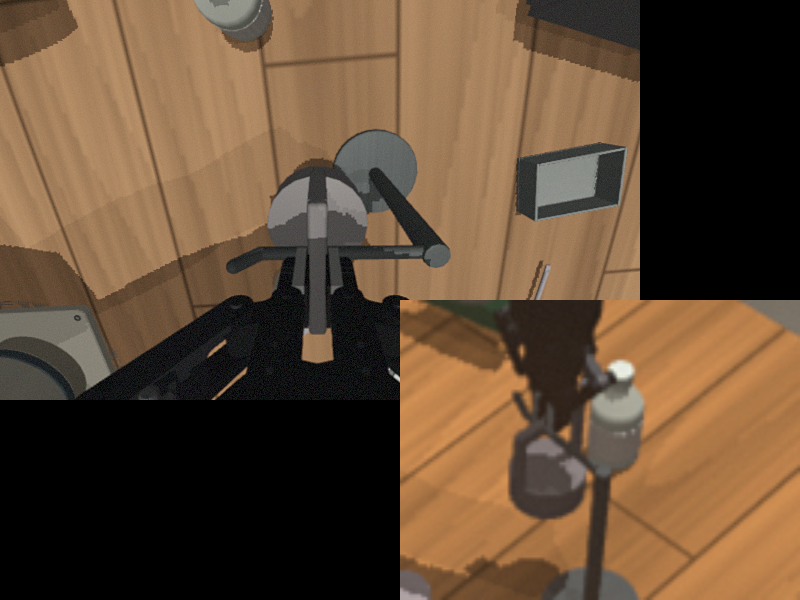

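The prong is threaded through the loop. I'll lower to contact.

```bash
python3 -m crank '[{"delta_pos":[0,0,0.05],"spin":0},{"delta_pos":[0,0,0.05],"spin":0},{"delta_pos":[0,0,0],"spin":0},{"delta_pos":[0,0,0],"spin":0}]'
python3 -m crank '[{"delta_pos":[0,0,0.05],"spin":0},{"delta_pos":[0,0,0],"spin":0},{"delta_pos":[0,0,0],"spin":0}]'
```

```text
t: 10.05
position: [0.4618, 0.2854, 0.2243]
orientation: [0.734, 0.679, -0.0, -0.0]
wrist_force: [0.1, -0.4, -0.9]
opening: 0.0083
grasp_force: 60.4
t: 10.35
position: [0.4619, 0.2854, 0.2234]
orientation: [0.734, 0.679, 0.001, 0.0]
wrist_force: [-0.1, -1.0, 5.6]
opening: 0.0078
grasp_force: 61.3
```

```bash
python3 -m crank '[{"delta_pos":[0,0,0],"spin":0},{"delta_pos":[0,0,0],"spin":0},{"delta_pos":[0,0,0],"spin":0},{"delta_pos":[0,0,0],"spin":0},{"delta_pos":[0,0,0],"spin":0},{"delta_pos":[0,0,0],"spin":0}]' 0.6
python3 -m crank '[{"delta_pos":[0,0,-0.3],"spin":0},{"delta_pos":[0,0,-0.6],"spin":0},{"delta_pos":[0,0,-0.9],"spin":0},{"delta_pos":[0,0,-0.9],"spin":0},{"delta_pos":[0,0,-0.6],"spin":0},{"delta_pos":[0,0,0],"spin":0},{"delta_pos":[0,0,0],"spin":0},{"delta_pos":[0,0,0],"spin":0}]'
python3 - <<'E'
from h import *
w=manip.camera("wrist");sc=manip.camera("scene")
a=np.zeros((600,800,3),np.uint8)
a[:400,:640]=w;a[300:,400:]=cv2.resize(sc[60:160,300:433],(400,300))
cv2.imwrite("pics/c6.png",a)
E
```

```text
t: 10.95
position: [0.4618, 0.2854, 0.2227]
orientation: [0.734, 0.679, -0.0, -0.0]
wrist_force: [0.5, -0.4, 0.1]
opening: 0.0341
grasp_force: 0.0
t: 11.75
position: [0.4615, 0.2853, 0.321]
orientation: [0.734, 0.679, -0.001, -0.0]
wrist_force: [0.5, -0.1, -0.4]
opening: 0.0339
grasp_force: 0.0
```

View pics/c6.png

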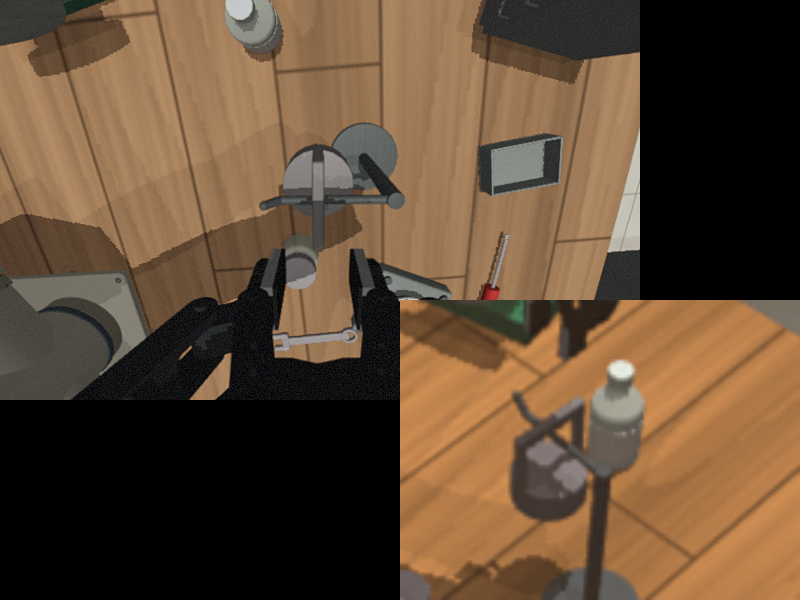

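The cover hangs on the prong, released. Next I look at the uncovered pulley for the keyway, then the shaft.

```bash
python3 -m crank '[{"delta_pos":[-0.88,0.48,0],"spin":0},{"delta_pos":[-0.88,0.48,0],"spin":0},{"delta_pos":[-0.88,0.48,0],"spin":0},{"delta_pos":[-0.88,0.48,0],"spin":0},{"delta_pos":[-0.88,0.48,0],"spin":0},{"delta_pos":[-0.88,0.48,0],"spin":0},{"delta_pos":[-0.88,0.48,0],"spin":0},{"delta_pos":[-0.88,0.48,0],"spin":0},{"delta_pos":[-0.88,0.48,0],"spin":0},{"delta_pos":[-0.88,0.48,0],"spin":0},{"delta_pos":[0,0,0],"spin":0},{"delta_pos":[0,0,0],"spin":0},{"delta_pos":[0,0,0],"spin":0}]' 0
python3 - <<'E'
from h import *
import pickle
P=cp("wrist");w=manip.camera("wrist");cv2.imwrite("pics/w4.png",w);pickle.dump(P,open("w4.pkl","wb"))
s=manip.state();p=s["position"];M=R.from_quat(s["orientation"]).as_matrix();print(p)
print(M.T@(np.array([.512,-.306,.30])-p)/.03)
E
```

```text
t: 13.15
position: [0.5843, 0.0115, 0.3216]
orientation: [0.734, 0.679, -0.0, -0.0]
wrist_force: [0.4, 0.2, 0.3]
opening: 0.0854
grasp_force: 0.0
[0.58423851 0.01172419 0.32178128]
[-10.7455535   -1.58053019   0.72494588]
```

```bash
python3 -m crank '[{"delta_pos":[-0.9,-0.13,0.2],"spin":0},{"delta_pos":[-0.9,-0.13,0.2],"spin":0},{"delta_pos":[-0.9,-0.13,0.2],"spin":0},{"delta_pos":[-0.9,-0.13,0.2],"spin":0},{"delta_pos":[-0.9,-0.13,0.2],"spin":0},{"delta_pos":[-0.9,-0.13,0.2],"spin":0},{"delta_pos":[-0.9,-0.13,0.2],"spin":0},{"delta_pos":[-0.9,-0.13,0.2],"spin":0},{"delta_pos":[-0.9,-0.13,0.2],"spin":0},{"delta_pos":[-0.9,-0.13,0.2],"spin":0},{"delta_pos":[-0.9,-0.13,0.2],"spin":0},{"delta_pos":[-0.9,-0.13,0.2],"spin":0},{"delta_pos":[0,0,0],"spin":0},{"delta_pos":[0,0,0],"spin":0}]'
python3 - <<'E'
from h import *
import pickle
P=cp("wrist");w=manip.camera("wrist");cv2.imwrite("pics/w5.png",w);pickle.dump(P,open("w5.pkl","wb"))
t=manip.camera("top");cv2.imwrite("pics/top5.png",t);sc=manip.camera("scene");cv2.imwrite("pics/s5.png",sc)
s=manip.state();print(s["position"])
P4=pickle.load(open("w4.pkl","rb"));w4=cv2.imread("pics/w4.png")
u,v=map(int,proj(P4,[.583,.013,.09]));u5,v5=map(int,proj(P,[.512,-.307,.1]));us,vs=map(int,proj(cp("scene"),[.583,.013,.09]));ut,vt=map(int,proj(cp("top"),[.583,.013,.09]))
print(u,v,u5,v5,us,vs,ut,vt)
a=np.zeros((600,800,3),np.uint8)
c=lambda i,u,v,w,h,W,H:cv2.resize(i[v-h:v+h,u-w:u+w],(W,H),interpolation=cv2.INTER_CUBIC)
a[:400,:400]=c(w4,u,v,40,40,400,400);a[:400,400:]=c(w,u5,v5,50,50,400,400)
a[400:,:200]=c(t,ut,vt,20,20,200,200);a[400:,200:400]=c(sc,us,vs,25,25,200,200);a[400:,400:]=c(w,320,200,320,160,400,200)
cv2.imwrite("pics/c7.png",a)
E
```

```text
t: 14.6
position: [0.5126, -0.3079, 0.2498]
orientation: [0.734, 0.679, 0.0, -0.0]
wrist_force: [0.1, 0.2, 0.4]
opening: 0.0853
grasp_force: 0.0
[ 0.51300502 -0.30719368  0.25032005]
316 169 317 189 310 214 330 197
```

View pics/c7.png

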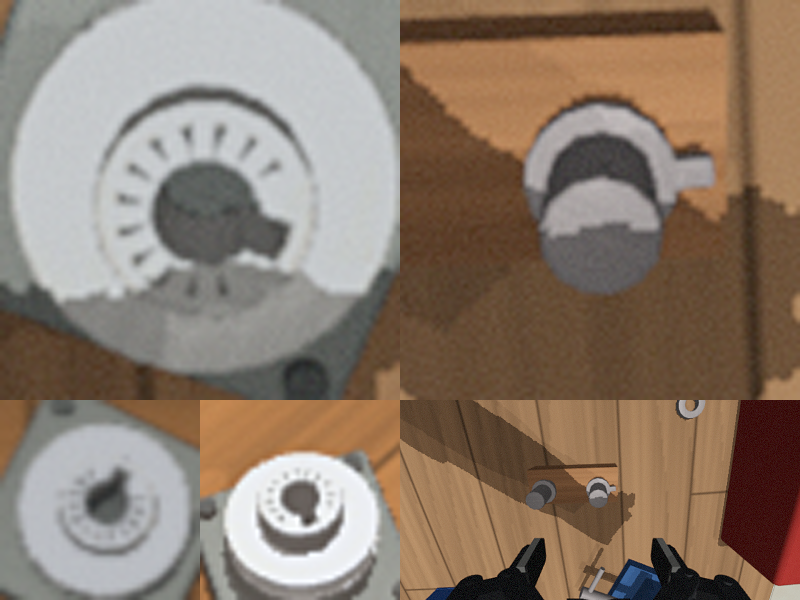

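In this view the pulley tile shows the bore with its keyway to the lower right at tile (283,245). The shaft tile shows the grip top at (602,235) and the lug end at (713,171). Now I turn these into numbers.

```bash
python3 - <<'E'
from h import *
import pickle
from scipy.optimize import least_squares
np.set_printoptions(precision=4,suppress=True)
P4=pickle.load(open("w4.pkl","rb"));P5=pickle.load(open("w5.pkl","rb"))
im=cv2.imread("pics/w4.png");B=cv2.resize(im[129:209,276:356],(400,400),interpolation=cv2.INTER_CUBIC)
g=cv2.GaussianBlur(cv2.cvtColor(B,cv2.COLOR_BGR2GRAY),(5,5),0)
m=(g<150).astype(np.uint8)
m[268:]=0
n,l,st,ce=cv2.connectedComponentsWithStats(m);k=l[215,200];print(st[k])
c=max(cv2.findContours((l==k).astype(np.uint8),0,1)[0],key=len)[:,0,:]
pt=np.array([onz(P4,276+(x+.5)/5-.5,129+(y+.5)/5-.5,.099)[:2] for x,y in c])
cc=np.array([.583,.013])
for _ in range(8):
    r=np.hypot(*(pt-cc).T);q=pt[(r<.0145)]
    s=least_squares(lambda v:np.hypot(q[:,0]-v[0],q[:,1]-v[1])-v[2],[*cc,.013]);cc=s.x[:2]
r=np.hypot(*(pt-cc).T);far=pt[r>.0165]
d=far.mean(0)-cc;print("bore",s.x,"rms",np.sqrt(2*s.cost/len(q)),"keyway",np.degrees(np.arctan2(d[1],d[0])),"max r",r.max(),len(far))
# hub outer edge check
E=lambda x,y:(onz(P4,276+x/5,129+y/5,.099))
print("hub sides",E(100,195),E(315,195),"kw end",E(283,245))
F=lambda x,y,z:onz(P5,267+(x-400)/4,139+y/4,z)
top=F(602,235,.126);top2=(F(541,235,.126)+F(662,235,.126))/2;print("shaft top",top,top2,np.hypot(*(F(541,235,.126)-F(662,235,.126))[:2]))
L=F(713,171,.081);L2=F(682,171,.081);print("lug",L,L2, np.hypot(*(L-top)[:2]))
for a,b in((L,L2),(L,top),(L2,top)):print(np.degrees(np.arctan2(*(a-b)[1::-1])))
colc=(F(524,170,.081)+F(677,170,.081))/2;print("collar mid",colc)
E
```

```text
[  151   161   140   107 10525]
bore [0.5832 0.0129 0.013 ] rms 0.0004029888412323216 keyway -27.735316245967116 max r 0.020485086016427758 73
hub sides [0.5589 0.0191 0.099 ] [0.6097 0.0151 0.099 ] kw end [0.6014 0.0035 0.099 ]
shaft top [ 0.5124 -0.3062  0.126 ] [ 0.5123 -0.3062  0.126 ] 0.026542855922282525
lug [ 0.5407 -0.3064  0.081 ] [ 0.5328 -0.3058  0.081 ] 0.028351572922794836
-4.5126454940434435
-0.3464467676894132
1.2560779028906925
collar mid [ 0.5122 -0.3039  0.081 ]
```

Bore at (0.5832, 0.0129) with a fitted radius of 13.0 mm. The keyway points at -27.7°. The shaft is at (0.5123, -0.3063) and its lug at about 0°. Now I grasp the shaft.

```bash
python3 -m crank '[{"delta_pos":[0.03,-0.03,0.6],"spin":0},{"delta_pos":[0,0,0.9],"spin":0},{"delta_pos":[0,0,0.9],"spin":0},{"delta_pos":[0,0,0.9],"spin":0},{"delta_pos":[0,0,0.8],"spin":0},{"delta_pos":[0,0,0.5],"spin":0},{"delta_pos":[0,0,0.34],"spin":0},{"delta_pos":[0,0,0],"spin":0},{"delta_pos":[0,0,0],"spin":0}]' 0.35
python3 -m crank '[{"delta_pos":[0,0,0],"spin":0},{"delta_pos":[0,0,0],"spin":0},{"delta_pos":[0,0,0],"spin":0},{"delta_pos":[0,0,0],"spin":0},{"delta_pos":[0,0,0],"spin":0},{"delta_pos":[0,0,0],"spin":0},{"delta_pos":[0,0,0],"spin":0},{"delta_pos":[0,0,0],"spin":0}]' 1 100
```

```text
t: 15.65
position: [0.5122, -0.3073, 0.1024]
orientation: [0.734, 0.679, 0.0, 0.0]
wrist_force: [-0.7, -0.7, 0.7]
opening: 0.0553
grasp_force: 0.0
t: 16.45
position: [0.5123, -0.3078, 0.1028]
orientation: [0.734, 0.679, 0.0, 0.001]
wrist_force: [0.1, 0.8, 6.0]
opening: 0.026
grasp_force: 97.8
```

```bash
python3 -m crank '[{"delta_pos":[0,0,-0.3],"spin":0},{"delta_pos":[0,0,-0.5],"spin":0},{"delta_pos":[0,0,-0.8],"spin":0},{"delta_pos":[0,0,-0.8],"spin":0},{"delta_pos":[0,0,-0.8],"spin":0.5},{"delta_pos":[0,0,-0.6],"spin":0.8},{"delta_pos":[0,0,-0.3],"spin":0.8},{"delta_pos":[0,0,0],"spin":0.8},{"delta_pos":[0,0,0],"spin":0.8},{"delta_pos":[0,0,0],"spin":0.8},{"delta_pos":[0,0,0],"spin":0.8},{"delta_pos":[0,0,0],"spin":0.8},{"delta_pos":[0,0,0],"spin":0},{"delta_pos":[0,0,0],"spin":0}]'
python3 - <<'E'
from h import *
import pickle
np.set_printoptions(precision=4,suppress=True)
s=manip.state();p=s["position"];M=R.from_quat(s["orientation"]).as_matrix()
print(p,np.degrees(np.arctan2(M[1,0],M[0,0])),s["wrist_force"])
print(M.T@(np.array([.5824,.0116,.2])-p)/.03)
P=cp("wrist");w=manip.camera("wrist");cv2.imwrite("pics/w6.png",w)
# where shaft grip top appears: brightish blob
a=w[150:400,250:400];print(p)
top=[*(p[:2]),p[2]+.024];print(proj(P,top))
E
```

```text
t: 17.85
position: [0.5116, -0.3074, 0.2247]
orientation: [0.876, 0.482, -0.0, -0.0]
wrist_force: [0.3, 0.5, -3.8]
opening: 0.0259
grasp_force: 98.8
[ 0.5116 -0.3074  0.2247] 57.649253494069654 [ 0.2545  0.5211 -3.8301]
[10.2458 -3.6978  0.8243]
[ 0.5116 -0.3074  0.2247]
[318.8585 314.5209]
```

```bash
python3 -m crank '[{"delta_pos":[0.44,-0.16,0],"spin":0},{"delta_pos":[0.89,-0.32,0],"spin":0},{"delta_pos":[0.89,-0.32,0],"spin":0},{"delta_pos":[0.89,-0.32,0],"spin":0},{"delta_pos":[0.89,-0.32,0],"spin":0},{"delta_pos":[0.89,-0.32,0],"spin":0},{"delta_pos":[0.89,-0.32,0],"spin":0},{"delta_pos":[0.89,-0.32,0],"spin":0},{"delta_pos":[0.89,-0.32,0],"spin":0},{"delta_pos":[0.89,-0.32,0],"spin":0},{"delta_pos":[0.89,-0.32,0],"spin":0},{"delta_pos":[0.89,-0.32,0.2],"spin":0},{"delta_pos":[0.01,-0.02,0.3],"spin":0},{"delta_pos":[0,0,0],"spin":0},{"delta_pos":[0,0,0],"spin":0}]'
python3 - <<'E'
from h import *
np.set_printoptions(precision=4,suppress=True)
s=manip.state();p=s["position"];M=R.from_quat(s["orientation"]).as_matrix()
print(p,M.T@(np.array([.5824,.0116,.178])-p)/.03)
P=cp("scene");sc=manip.camera("scene");cv2.imwrite("pics/s7.png",sc);cv2.imwrite("pics/w7.png",manip.camera("wrist"))
n=proj(P,[.5832,.0129,p[2]-.069]);h=proj(P,[.5832,.0129,.099]);print(n,h)
hs=sc[int(n[1])-20:int(h[1])+10,:]
for v in range(int(n[1])-26,int(h[1])+12,3): print(v,sc[v,int(n[0])-20:int(n[0])+21].mean(1).astype(int)[::2])
E
```

```text
t: 19.4
position: [0.5826, 0.0111, 0.2095]
orientation: [0.876, 0.481, -0.0, -0.0]
wrist_force: [0.4, 0.1, -3.7]
opening: 0.026
grasp_force: 98.9
[0.5826 0.0111 0.2095] [ 0.0102 -0.014   1.0514]
[309.3685 203.8618] [310.0368 212.6078]
177 [139  71  69  82  85  41  37  38  41  60  60  43  37  81 126 120 122 125
 123 117 119]
180 [103 136 132  81  78  60  36  38  39  82  89  69  35  62 124 123 123 118
 116 112 114]
183 [136 137 130 131 134 139  37  38  40  64  90  87  34  59 127 117 118 115
 113 120 125]
186 [130 129 131 133 131 131  69  34  48  58  86  92  63 106 117 114 113 121
 124 119 117]
189 [122 133 130 128 125 124 103  44  52  51 101 164 149  81 104 120 125 120
 116 120 121]
192 [121 128 125 124 127 126  87  53  40  56  73  75  62  37  98 122 118 119
 121 120 120]
195 [117 113 118 125 121 114  94  64  37  37  41  40  41  45 117 117 119 120
 119 120 114]
198 [116 117 112 111 122 123  91  97  72  39  38  37  80  81 121 125 121 119
 116 111 112]
201 [115 113 114 114 108 110 115  87  77  72  94  93  98 121 117 117 117 113
 120 117 122]
204 [113 112 109 106 107 105 161 234  68  69  62  67 182 237 240 235 122  96
 123 108 101]
207 [121 114 106 104 125 128 124 149 167  88  85 157 232 227 227 237 239 238
 153 144 127]
210 [120 110 112 127 126 127 126 119 116 108  86  89 114 232 228 237 235 236
 240 161 134]
213 [139 140 128 133 125 120 124 125  91  89  92  92  84 236 226 237 232 235
 237 241 159]
216 [118 114 127 127 125 111 126 110 123  91  91  94 114 244 235 208 232 236
 236 238 201]
219 [ 86 136 127 127 130 126  97 131 119 129 128  62  95 242 192  85 235 237
 236 238 207]
222 [ 80  99 127 126 130 132 101  93 101 108 117 106 105  94  81 164 239 236
 236 239 171]
```

```bash
python3 -m crank '[{"delta_pos":[0,-0.01,0.5],"spin":0},{"delta_pos":[0,0,0.5],"spin":0},{"delta_pos":[0,0,0.3],"spin":0},{"delta_pos":[0,0,0.1],"spin":0},{"delta_pos":[0,0,0.1],"spin":0},{"delta_pos":[0,0,0],"spin":0},{"delta_pos":[0,0,0],"spin":0}]'
python3 -m crank '[{"delta_pos":[0,0,0.1],"spin":0},{"delta_pos":[0,0,0.1],"spin":0},{"delta_pos":[0,0,0.1],"spin":0},{"delta_pos":[0,0,0],"spin":0}]'
```

```text
t: 20.2
position: [0.5829, 0.0114, 0.1651]
orientation: [0.877, 0.481, 0.0, 0.0]
wrist_force: [0.0, 0.3, -3.5]
opening: 0.0261
grasp_force: 98.9
t: 20.6
position: [0.5826, 0.0116, 0.1551]
orientation: [0.877, 0.481, -0.0, -0.0]
wrist_force: [0.6, 1.0, -4.3]
opening: 0.0261
grasp_force: 98.9
```

Nose is 13 mm in with no contact. I continue to the key.

```bash
python3 -m crank '[{"delta_pos":[0,0,0.1],"spin":0},{"delta_pos":[0,0,0.07],"spin":0},{"delta_pos":[0,0,0.05],"spin":0},{"delta_pos":[0,0,0.05],"spin":0},{"delta_pos":[0,0,0],"spin":0},{"delta_pos":[0,0,0],"spin":0}]'
```

```text
t: 21.2
position: [0.5827, 0.0115, 0.1474]
orientation: [0.877, 0.481, -0.0, -0.0]
wrist_force: [0.1, 1.3, -3.6]
opening: 0.0262
grasp_force: 98.9
```

```bash
python3 -m crank '[{"delta_pos":[0,0,0.1],"spin":0},{"delta_pos":[0,0,0.1],"spin":0},{"delta_pos":[0,0,0],"spin":0},{"delta_pos":[0,0,0],"spin":0}]'
python3 -m crank '[{"delta_pos":[0,0,0.1],"spin":0},{"delta_pos":[0,0,0.1],"spin":0},{"delta_pos":[0,0,0],"spin":0},{"delta_pos":[0,0,0],"spin":0}]'
```

```text
t: 21.6
position: [0.5826, 0.0116, 0.1413]
orientation: [0.877, 0.481, -0.0, -0.0]
wrist_force: [1.3, 1.8, -4.2]
opening: 0.0262
grasp_force: 99.0
t: 22.0
position: [0.5826, 0.0116, 0.1352]
orientation: [0.877, 0.481, -0.0, -0.0]
wrist_force: [0.2, 1.9, -5.3]
opening: 0.0261
grasp_force: 99.0
```

The key is in the keyway, 15 mm past its lead-in height with no resistance. I'll push on to the collar and then the stop.

```bash
python3 -m crank '[{"delta_pos":[0,0,0.1],"spin":0},{"delta_pos":[0,0,0.1],"spin":0},{"delta_pos":[0,0,0.05],"spin":0},{"delta_pos":[0,0,0],"spin":0},{"delta_pos":[0,0,0],"spin":0}]'
python3 -m crank '[{"delta_pos":[0,0,0.07],"spin":0},{"delta_pos":[0,0,0.07],"spin":0},{"delta_pos":[0,0,0],"spin":0},{"delta_pos":[0,0,0],"spin":0}]'
```

```text
t: 22.5
position: [0.5828, 0.0116, 0.1284]
orientation: [0.876, 0.481, 0.0, 0.0]
wrist_force: [-0.1, 3.0, 2.6]
opening: 0.026
grasp_force: 99.3
t: 22.9
position: [0.5829, 0.0116, 0.1242]
orientation: [0.877, 0.481, 0.0, 0.0]
wrist_force: [-0.0, 2.2, 6.9]
opening: 0.0261
grasp_force: 99.7
```

```bash
python3 -m crank '[{"delta_pos":[0,0,0.07],"spin":0},{"delta_pos":[0,0,0.06],"spin":0},{"delta_pos":[0,0,0],"spin":0},{"delta_pos":[0,0,0],"spin":0}]'
python3 -m crank '[{"delta_pos":[0,0,0.05],"spin":0},{"delta_pos":[0,0,0],"spin":0},{"delta_pos":[0,0,0],"spin":0},{"delta_pos":[0,0,0],"spin":0}]'
```

```text
t: 23.3
position: [0.5829, 0.0115, 0.1208]
orientation: [0.877, 0.481, 0.001, 0.0]
wrist_force: [-3.0, 4.4, 11.3]
opening: 0.026
grasp_force: 101.3
t: 23.7
position: [0.5829, 0.0116, 0.1207]
orientation: [0.876, 0.481, 0.001, 0.001]
wrist_force: [-6.5, 3.4, 23.0]
opening: 0.0263
grasp_force: 102.2
```

The stop is reached: about 8 mm of travel, then the force rose to 23 N at the same height. I'll check the cover is unchanged against the earlier picture, then hand in.

```bash
python3 - <<'E'
from h import *
sc=manip.camera("scene");o=cv2.imread("pics/s5.png")
d=cv2.absdiff(sc,o)[90:180,335:380].mean();s=manip.state();print("cover region diff",d,s["wrist_force"],s["grasp_force"],s["position"])
if d<12: print(manip.job_done())
E
```

```text
cover region diff 3.78 [-5.87341243  3.82828844 23.13273072] 102.24707365036011 [0.58291005 0.01157887 0.12069213]
the job is handed in; nothing more can be done
None
```

I handed the job in at about 24 s of the 64 s allowed: the cover hangs released on the hook, and the keyed shaft is seated and still gripped, holding the pulley down at its stop (about 8 mm of travel, 23 N at the wrist); no verdict was returned.

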